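Go / no-go check of a reamed krar peg hole

ROBOT

A 6-joint arm with a two-finger parallel gripper is mounted at the origin on the work surface. World frame = base frame: x ahead of the robot, y to its left, z up, the work surface at z = 0. Lengths are in m, angles in rad, forces in N, time in s.
With the tool pointing down it reaches from about 0.3 to 0.85 m from the base axis. Payload 4.2 kg.
Tool frame: the origin (TCP) lies midway between the tips of the shut fingers; the grasp point (between the pads) lies 19 mm behind it; z points along the fingers, y is the direction in which the jaws open and shut (so a half turn about z gives the same grasp; the last joint's range is limited). The gripper opens to 91 mm and grips with 3 to 60 N. Pads are 32 mm wide; open, the fingers measure 118 mm over their backs; the gripper's body (76 mm by 178 mm) begins 60 mm behind the grasp point.
Start: joints at [1.099, 0.32, 1.565, -0, 1.257, -0.02], TCP at [0.251, 0.517, 0.214] pointing down, gripper open.
Joint ranges: [-3.11, 3.11], [-0.84, 2.01], [0.21, 2.61], [-1.34, 4.49], [0.05, 2.63], [-2.56, 2.56]. Speed limits (rad/s): [2.57, 2.57, 3.14, 3.14, 3.14, 3.14].

INTERFACE

Orientations are given as a unit quaternion [x, y, z, w].
In Python, from plant import bot gives the robot as it stands. Calls block until the motion is done:
- bot.movep(position, orientation): joint-space move of the TCP to a pose.
- bot.move_linear(position, vel=0.15, ori=None, max_force=None): straight line of the TCP; ori=None keeps the orientation; vel is the mean speed in m/s. With max_force (N) it stops when the force on the tool has changed by that much, and returns True; else False.
- bot.movej(angles): joint-space move.
- bot.let_go() and bot.clamp(): open the fingers fully, or close them until they stop; the grip force is fixed at half the most.
- bot.wait(seconds).
- bot.ik(position, orientation): joint angles nearest the present ones, or None.
- bot.read_state(): the state.
- bot.get_image(name): name is "scene" or "top" or "wrist"; returns the picture (420x560x3 uint8, red, green, blue); there is no depth.
- bot.get_calibration(name): a dict with "fx", "fy", "cx", "cy" (pixels), "k1" (the pictures are not rectified: a ray, as slopes to the right and down, at radius r is drawn at 1 + k1 r^2 times it, then the intrinsics apply), "R" (3x3) and "t" (3): a world point X has camera coordinates R X + t. Camera axes: x right, y down, z forward; pixel columns grow to the right and rows downward; lengths in m; the calibration is good to about 2 mm. A picture is of the moment at which its call begins: read the wrist's pose just before it. get_calibration takes no time and is no camera call; for the wrist camera it gives the pose at the moment of the call.
A pose or a line that the arm cannot do raises bot.PlanningError and nothing moves.
- bot.sign_off(): hands the job in, once; it reports no verdict.
The state is a dict: "t": time; "qpos": joint angles; "qvel": joint speeds; "joint_torque": joint torques, N m; "ee_pos": TCP position; "tcp_rot": TCP orientation; "ft_force": force on the tool from outside, world axes, zero at the start; "wrist_torque": the same for the moment, N m; "finger_gap": finger opening in m.
Only numpy, scipy, OpenCV 4.12 (cv2) and the standard library are available. Lean on these libraries where they do the work, as an engineer would, in place of code of your own. Each camera call takes 0.05 s, during which the arm holds its last target. There are 200 camera calls.

TASK

Check the reamed peg hole in the krar yoke on its clamp stand with the double-ended plug gauge: push the long slim go end in from either side until its brass collar sits against the wood and keep it lightly pressed home for a second, then draw it out and press the nose of the short fat no-go end squarely and steadily into a mouth of the same hole for a second, to show that it refuses to enter. Press firmly enough to feel it, about 10 N, but never with more than 25 N, then lay the gauge back in its notched cradle, let go, and leave the other things on the bench where they are.

Things in the scene. Friction and masses are not known exactly. Their poses are not given: they have to be found in the camera images.
- stand: Fixed clamp stand that holds the krar yoke. Origin: on the bench under its middle; x along the yoke, z up. Two pine risers, 40 x 84 (y) x 38 high, 80 to 120 either side of the middle, joined by a 12 high foot, carry the yoke: a hardwood bar 260 long (x) x 40 thick (y) x 44 high, so 38 to 82 above the bench (its steel straps to 86). None of it yields.
- stand_mid (a point): Point of the stand 60 above its origin, where the hole's middle would be if the yoke were centred. The yoke was clamped by eye: it lies up to 16 off along y and up to 3 off along x (parallel, height true); this is not measured, so find it by feel. The hole (its middle: bore), diameter 20, edges chamfered 1.5, runs level through the yoke's 40 along y, mouths 20 either side of bore.
- gauge: Loose double-ended plug gauge, about 0.22 kg, lying level, axis along its own y. Origin at its centre: on the axis in the middle of the wooden handle, where to grip it. Handle: square bar 18 x 18, 76 long. A brass collar of diameter 30, 4 thick, at each end of the handle. Long slim go end at +y, short fat no-go end at -y. It starts in the cradle, go end towards the cradle's +y.
- go_collar (a point): Centre of the outer face of the collar on the go side, 42 from the gauge's centre along its +y; this face sits against the bar when the go end is home.
- go_tip (a point): Centre of the go end's tip face, 74 from the gauge's centre along its +y. The go end: steel, diameter 18.8, 32 long, lead chamfer 2 (tip face diameter 14.8).
- nogo_tip (a point): Centre of the no-go end's nose face, 60 from the gauge's centre along its -y. The no-go end: steel, diameter 25, 18 long, its last 6 tapering to a nose of diameter 14; offered to the hole's mouth the nose enters about 3 to 4, then the taper stops on the rim.
- cradle_seat (a point): Where the gauge's centre lies when it rests in the cradle, 45 above the bench, with its axis along this frame's y. The fixed pine cradle: foot 60 x 110 (y) x 10 high; two notched uprights, 36 wide, 6 thick at y = -28 and +28 carry the handle 36 above the bench between leaning cheeks 53 high (gap 22 below, 34 at the top). 50 is free between the uprights; the collars have 7 play each way.
- lamp: Bystander: squat round red-brown clay lamp base, diameter 92, 62 high; origin under its centre.
- peg: Bystander: black ebony tuning peg lying down, 90 long along x, 20 high; origin on the bench under its middle.
- awl: Bystander: awl with bone handle lying along x, 135 long, 22 high; origin on the bench under its middle.
- rasp: Bystander: half-round steel rasp lying along y, 255 long, wooden handle at -y, 26 high; origin on the bench.
- mallet: Bystander: wooden mallet lying down, head 75 x 45 x 45, handle 180 long towards -y; origin under its head.
- dish: Bystander: small steel dish, diameter 100, 30 high; origin under its centre.
Mind the look-alikes: they are no part of the job. Of the things like the gauge, leave any that is green; of the rest the larger one is meant. What is shaped like the part that bears cradle_seat but white is not meant.

How it is judged:
On the way, in this order (a step that is already met when the one before it is completed fails the run):
1. the go end is fully home in the hole, its collar lightly pressed against the wood (y of go_collar in the frame of bore between -0.0225 and 0.0225 m and x of go_collar in the frame of bore between -0.004 and 0.004 m and z of go_collar in the frame of bore between -0.004 and 0.004 m and x of go_tip in the frame of bore between -0.004 and 0.004 m and z of go_tip in the frame of bore between -0.004 and 0.004 m and contact force between gauge and stand above 4 N), for 0.3 s.
2. the no-go nose is pressed squarely into a mouth of the hole and refuses (y of nogo_tip in the frame of bore between -0.0185 and 0.0185 m and x of nogo_tip in the frame of bore between -0.004 and 0.004 m and z of nogo_tip in the frame of bore between -0.004 and 0.004 m and angle between the y axis of gauge and the y axis of bore, either way round below 0.12 rad and contact force between gauge and stand above 4 N), for 0.5 s.
At the end, for the whole second after the job is handed in: The gauge lies released and at rest in its cradle: its centre within 12 mm of the seat point (4 mm in height), its axis within 0.12 rad of the cradle's, either way round (horizontal distance between gauge and cradle_seat below 0.012 m and z of gauge in the frame of cradle_seat between -0.004 and 0.004 m and angle between the y axis of gauge and the y axis of cradle_seat, either way round below 0.12 rad and linear speed of gauge below 0.02 m/s and contact force between gauge and the fingers below 0.1 N); the robot touches nothing.
It fails at once if the gauge presses on the yoke or its stand with more than 25 N (contact force between gauge and stand above 25 N).
It fails at once if a bystander is moved by more than 20 mm (distance of any of lamp, peg, awl, rasp, mallet, dish from where it was at the start of the episode above 0.02 m).
It also fails if it takes over 72 s, if anything falls off the work surface, if the arm or the gripper's body presses on something with over 40 N, if the wrist force passes 120 N, or if a joint passes its speed limit or range.

## Working session

There is one attempt and no reset: what is moved stays moved. The work goes in short steps, each a Python script; the robot and the scene stay as the last script left them, time stands still between calls to the robot, and variables do not carry over. Pictures are saved under pics/ and viewed, about 8 in all and at most 12, crops included, and the job is handed in when it is done.

```bash
mkdir -p pics; ls; python3 - <<'E'
from plant import bot
import cv2
for n in("scene","top"):
    im=bot.get_image(n); cv2.imwrite(f"pics/{n}0.png",im[:,:,::-1].copy())
    c=bot.get_calibration(n); print(n,c)
print(bot.read_state())
E
```

```text
pics
scene {'fx': 466.235822387364, 'fy': 466.235822387364, 'cx': 277.89609280589565, 'cy': 205.79084751780908, 'k1': -0.12278041743630606, 'R': array([[-0.51953775,  0.85433102,  0.0141079 ],
       [ 0.67679698,  0.42154167, -0.60353001],
       [-0.52156147, -0.30400844, -0.79721547]]), 't': array([ 0.34658528, -0.34485409,  1.65390876])}
top {'fx': 512.6855933615453, 'fy': 512.6855933615453, 'cx': 281.1420670297747, 'cy': 210.94479760894296, 'k1': 0.031040145933228222, 'R': array([[-0.01312002, -0.99990977, -0.00288483],
       [-0.99054594,  0.01339105, -0.13652628],
       [ 0.13655259,  0.00106633, -0.99063225]]), 't': array([-0.03307879,  0.60951301,  1.25108468])}
{'t': 0.1, 'qpos': array([ 1.09899500e+00,  3.20214992e-01,  1.56554675e+00, -9.35794953e-06,
        1.25741714e+00, -2.00008411e-02]), 'qvel': array([-6.71215348e-04,  3.86511048e-04, -1.93966558e-03, -1.03766040e-05,
        1.17643559e-04, -1.07683221e-03]), 'joint_torque': array([ 3.66651566e-04, -4.13331842e+01, -2.32511401e+01,  7.27952714e-02,
        4.21830732e-02, -3.45446176e-05]), 'ee_pos': array([0.25083208, 0.51689838, 0.21321581]), 'tcp_rot': array([ 2.23982346e-01,  9.74592879e-01, -7.70340647e-04, -1.88752363e-04]), 'ft_force': array([0.52530235, 0.47799079, 0.27095068]), 'wrist_torque': array([ 0.02489509, -0.05006949,  0.00998913]), 'finger_gap': 0.09109285029830057}
```

View pics/scene0.png

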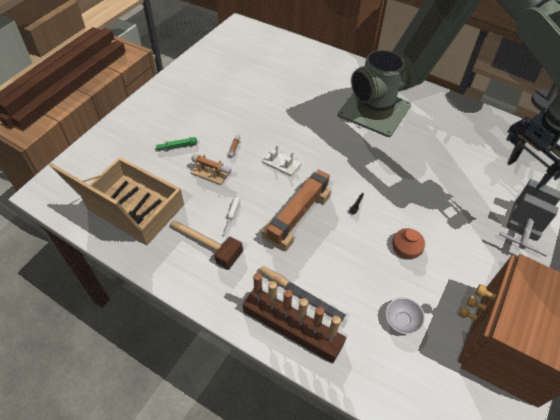

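View pics/top0.png

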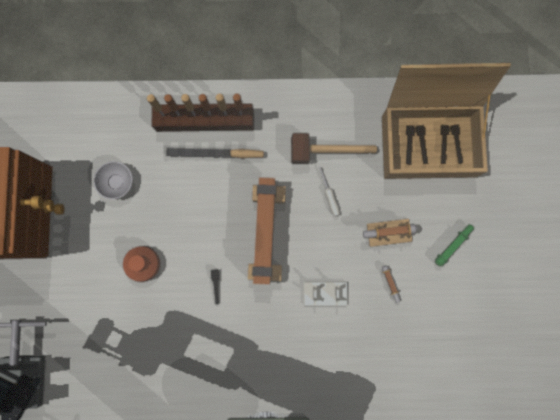

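The top view shows the pine cradle with the gauge near (391,232), the stand with the yoke near (266,231), and the decoys: white cradle (326,293), small gauge (391,283) and green gauge (455,245). Next I'll enlarge the gauge and the stand.

```bash
python3 - <<'E'
import cv2,numpy as np
a=cv2.imread("pics/top0.png")
A=cv2.resize(a[165:300,235:305],None,fx=4.4,fy=4.4,interpolation=cv2.INTER_CUBIC)
B=cv2.resize(a[205:260,355:430],None,fx=6,fy=6,interpolation=cv2.INTER_CUBIC)
s=cv2.imread("pics/scene0.png")
C=cv2.resize(s[145:195,180:240],None,fx=4.4*1.6,fy=4.4,interpolation=cv2.INTER_CUBIC)
C=cv2.resize(s[145:190,180:242],(450,327),interpolation=cv2.INTER_CUBIC)
H=np.zeros((594,308+460,3),np.uint8);H[:,:308]=A
col=np.vstack([B,C])[:594];print(B.shape,col.shape);H[:col.shape[0],314:314+450]=col
cv2.imwrite("pics/crop0.png",H)
E
cat > h.py <<'E'
import numpy as np,cv2
from plant import bot
def pix2w(name,uv,z,c=None):
    c=c or bot.get_calibration(name)
    d=(np.array(uv,float)-[c['cx'],c['cy']])/[c['fx'],c['fy']]
    s=d.copy()
    for _ in range(20): s=d/(1+c['k1']*(s@s))
    r=c['R'].T@np.array([s[0],s[1],1]); o=-c['R'].T@c['t']
    return o+r*(z-o[2])/r[2]
E
```

```text
(330, 450, 3) (594, 450, 3)
```

View pics/crop0.png

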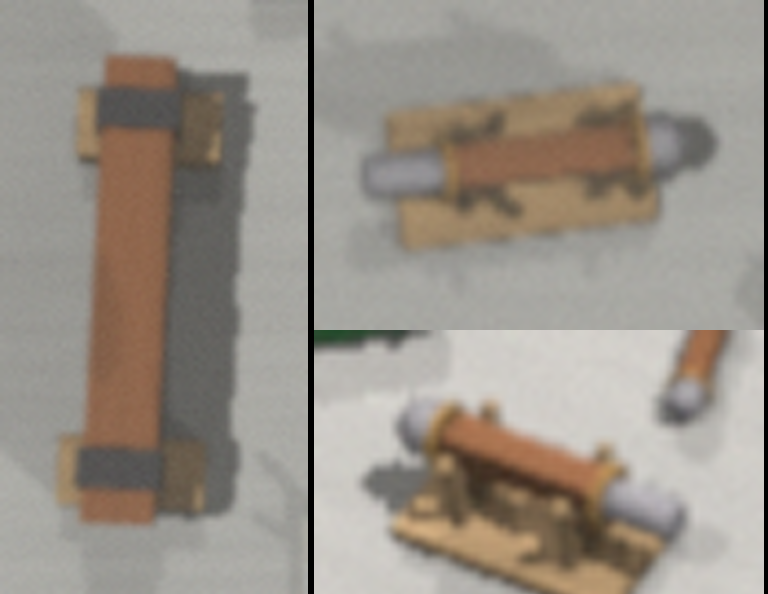

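The right crops show the go end pointing image-left (world +y), with the collars at about top px (377.7,233) and (410.2,229.2). In the left crop the yoke is shifted towards +y on its risers, with corners (105,57), (176,57), (80,521) and (155,522).

```bash
python3 - <<'E'
from h import *
A=lambda x,y:(234.5+x/4.4+.1,164.5+y/4.4+.1)
B=lambda x,y:(354.5+(x-314)/6,204.5+y/6)
P=[pix2w("top",A(*p),.082) for p in((105,57),(176,57),(80,521),(155,522))]
for p in P:print(p)
print("bar",sum(P)/4,"dir",np.arctan2(*((P[0]+P[1]-P[2]-P[3])[[1,0]])),np.linalg.norm(P[0]-P[2]),np.linalg.norm(P[0]-P[1]))
R=[pix2w("top",A(*p),.038) for p in((78,90),(222,93),(57,503),(205,512))]
print("risers",[r.round(4) for r in R],sum(R)/4)
G=[pix2w("top",B(*p),.045) for p in((366,174),(450,168),(645,145),(683,141))]
for p in G:print(p)
d=G[0]-G[3];print("ang",np.arctan2(d[1],d[0]),np.linalg.norm(d),(G[1]+G[2])/2)
c=bot.get_calibration("wrist");st=bot.read_state();print(c, st['ee_pos'])
E
```

```text
[0.68728479 0.01355796 0.082     ]
[ 0.68674421 -0.02620597  0.082     ]
[0.43019595 0.02895912 0.082     ]
[ 0.42910884 -0.01185228  0.082     ]
bar [0.55833344 0.00111471 0.082     ] dir -0.05774309035387999 0.25754973838476924 0.03976760173662174
risers [array([0.6771, 0.0313, 0.038 ]), array([ 0.6742, -0.052 ,  0.038 ]), array([0.4403, 0.0444, 0.038 ]), array([ 0.4342, -0.039 ,  0.038 ])] [ 0.55644967 -0.00381834  0.038     ]
[ 0.54895758 -0.24523862  0.045     ]
[ 0.55101095 -0.28020154  0.045     ]
[ 0.55957384 -0.36146409  0.045     ]
[ 0.56104245 -0.37728041  0.045     ]
ang 1.662065155191607 0.1325936589424469 [ 0.5552924  -0.32083281  0.045     ]
{'fx': 333.75820850275073, 'fy': 333.75820850275073, 'cx': 276.1515751935727, 'cy': 212.15690039218657, 'k1': -0.039212979918178285, 'R': array([[ 0.43640156,  0.89975009, -0.00185954],
       [ 0.87406268, -0.42345038,  0.23812643],
       [ 0.21346686, -0.1055441 , -0.97123238]]), 't': array([-0.57532711, -0.0281193 ,  0.38962667])} [0.25083208 0.51689838 0.21321581]
```

```bash
cat >> h.py <<'E'
from scipy.spatial.transform import Rotation as Ro
def down(a):  # tool down, jaws along gauge x axis at yaw a (tool x = gauge go direction)
    return Ro.from_matrix(np.array([[-np.sin(a),np.cos(a),0],[np.cos(a),np.sin(a),0],[0,0,-1]])).as_quat()
def cam2tool():
    s=bot.read_state();c=bot.get_calibration("wrist");T=Ro.from_quat(s['tcp_rot']).as_matrix()
    return T.T@c['R'].T, T.T@(-c['R'].T@c['t']-s['ee_pos'])
def snap(name):
    import pickle
    c=bot.get_calibration("wrist");im=bot.get_image("wrist")
    cv2.imwrite(f"pics/{name}.png",im[:,:,::-1].copy());pickle.dump(c,open(f"pics/{name}.pkl","wb"))
E
python3 - <<'E'
from h import *
Rc,pc=cam2tool();print(Rc.round(3),pc.round(4))
q=down(.092)
for a in(.092,.092+np.pi):print(bot.ik([.555,-.32,.25],down(a)),bot.ik([.55,.1,.06],down(a-.14)))
def look(eye,tgt,up):
    z=np.array(tgt)-eye;z/=np.linalg.norm(z);x=np.cross(z,up);x/=np.linalg.norm(x)
    C=np.column_stack([x,np.cross(z,x),z]);T=C@Rc.T
    return np.array(eye)-T@pc, Ro.from_matrix(T).as_quat()
for up in((0,0,1),(0,0,-1),(1,0,0),(-1,0,0)):
  for eye in ((.555,-.17,.22),(.555,-.2,.2),(.5,-.2,.22)):
    p,o=look(eye,(.555,-.02,.06),up); print(up,eye,p.round(3),bot.ik(p,o))
E
```

```text
[[ 0.    -0.971 -0.238]
 [ 1.     0.    -0.   ]
 [ 0.    -0.238  0.971]] [ 0.0656  0.0012 -0.1708]
[-5.40969957e-01  4.07321386e-01  1.33995666e+00 -4.44089210e-16
  1.39431461e+00 -6.32969957e-01] [ 1.59280223e-01  4.35876981e-01  1.81266245e+00 -4.44089210e-16
  8.93053226e-01  2.07280223e-01]
[-5.40969957e-01  4.07321386e-01  1.33995666e+00 -4.44089210e-16
  1.39431461e+00  2.50862270e+00] None
(0, 0, 1) (0.555, -0.17, 0.22) [ 0.554 -0.063  0.072] [-0.57343005  0.72597708  1.68697436  0.78664439  1.46605898 -0.97330612]
(0, 0, 1) (0.555, -0.2, 0.2) [ 0.554 -0.071  0.07 ] [-0.61521849  0.80983482  1.65544357  0.84155764  1.58199644 -1.03402227]
(0, 0, 1) (0.5, -0.2, 0.22) [ 0.535 -0.082  0.085] [-0.7093577   0.68414528  1.88313466  0.98448196  1.38875727 -1.04013232]
(0, 0, -1) (0.555, -0.17, 0.22) [ 0.556 -0.029  0.103] [-0.35460758  0.47518278  1.74025555  0.5222652   1.1730882   2.52055113]
(0, 0, -1) (0.555, -0.2, 0.2) [ 0.556 -0.043  0.107] [-0.44246183  0.53223145  1.71363455  0.62411513  1.28434429  2.3974527 ]
(0, 0, -1) (0.5, -0.2, 0.22) [ 0.546 -0.054  0.12 ] None
(1, 0, 0) (0.555, -0.17, 0.22) [ 0.532 -0.045  0.088] [-0.55684513  0.48870431  1.95845982  0.88189175  1.10471891  0.52710297]
(1, 0, 0) (0.555, -0.2, 0.2) [ 0.532 -0.056  0.089] [-0.62690706  0.57065148  1.92703876  0.93310639  1.24200562  0.46171464]
(1, 0, 0) (0.5, -0.2, 0.22) [ 0.518 -0.063  0.1  ] [-0.68821313  0.47168103  2.1174202   1.12967803  1.08740066  0.25182423]
(-1, 0, 0) (0.555, -0.17, 0.22) [ 0.578 -0.047  0.087] [-0.40524078  0.71254812  1.48067087  0.54321047  1.5484668  -2.25547667]
(-1, 0, 0) (0.555, -0.2, 0.2) [ 0.578 -0.057  0.088] [-0.46205431  0.77637532  1.45204961  0.6210285   1.64578944 -2.34745423]
(-1, 0, 0) (0.5, -0.2, 0.22) [ 0.563 -0.072  0.105] [-0.53482434  0.63598563  1.63690336  0.69478377  1.4429283  -2.41467369]
```

```bash
python3 - <<'E'
from h import *
Rc,pc=cam2tool()
bot.let_go()
def look(eye,tgt,up):
    z=np.array(tgt)-eye;z/=np.linalg.norm(z);x=np.cross(z,up);x/=np.linalg.norm(x)
    C=np.column_stack([x,np.cross(z,x),z]);T=C@Rc.T
    return np.array(eye)-T@pc, Ro.from_matrix(T).as_quat()
p,o=look((.555,-.24,.27),(.558,-.02,.065),(0,0,1));print(p,bot.ik(p,o))
bot.movep([.5,.0,.3],down(0)) 
bot.movep(p+[0,0,.03],o);bot.wait(.2);snap("hole")
bot.movep([.555,-.32,.19],down(.092));bot.wait(.2);snap("gauge")
print(bot.read_state()['t'])
cv2.imwrite("pics/both.png",np.hstack([cv2.resize(cv2.imread(f"pics/{n}.png"),(400,300)) for n in("hole","gauge")]))
E
```

```text
[ 0.55541643 -0.12286707  0.12941144] [-0.66287952  0.72187598  1.56025528  0.77231157  1.65201214 -0.92033868]
4.525
```

View pics/both.png

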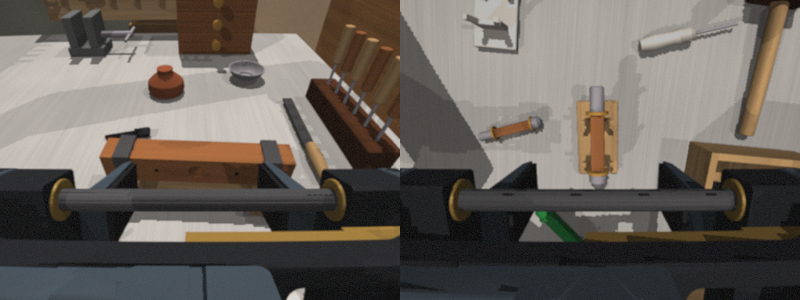

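The left half is the hole view: the bar is at about (200,160), but the gripper rod hides the hole. The right half shows the gauge in its pine cradle at about (597,135). I'll enlarge the gauge.

```bash
python3 - <<'E'
import cv2
a=cv2.imread("pics/gauge.png")
cv2.imwrite("pics/gc.png",cv2.resize(a[110:270,230:320],None,fx=3.7,fy=3.7,interpolation=cv2.INTER_CUBIC))
E
```

```text
(no output)
```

View pics/gc.png

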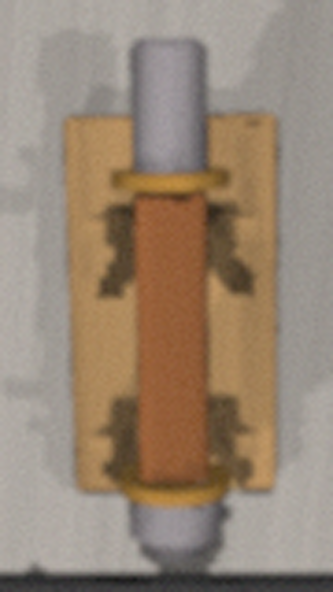

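```bash
python3 - <<'E'
from h import *
import pickle
c=pickle.load(open("pics/gauge.pkl","rb"))
f=lambda x,y,z:pix2w("wrist",(229.5+x/3.7+.13,109.5+y/3.7+.13),z,c)
a,b=f(171.5,196,.054),f(172.5,484,.054)
g=(a+b)/2;d=a-b;print("handle",a,b,np.linalg.norm(d),g,"yaw",np.arctan2(d[1],d[0])-np.pi/2, "width",np.linalg.norm(f(137,300,.054)-f(206.5,300,.054)))
F=[f(*p,.01) for p in((66,116),(276,116),(78,490),(272,490))]
d=F[0]+F[1]-F[2]-F[3];print("foot",sum(F)/4,np.arctan2(d[1],d[0])-np.pi/2,np.linalg.norm(F[0]-F[2]),np.linalg.norm(F[0]-F[1]))
t=f(171,45,.045);print("gotip",t)
E
```

```text
handle [ 0.55142975 -0.28043899  0.054     ] [ 0.55846705 -0.35426652  0.054     ] 0.07416217079888604 [ 0.5549484  -0.31735275  0.054     ] yaw 0.09503367932869522 width 0.017375066135530838
foot [ 0.55503425 -0.3165479   0.01      ] 0.10237416138160071 0.10884014686945284 0.058130705505104956
gotip [ 0.54796921 -0.24443505  0.045     ]
```

```bash
python3 - <<'E'
from h import *
Rc,pc=cam2tool()
def look(eye,tgt,up):
    z=np.array(tgt)-eye;z/=np.linalg.norm(z);x=np.cross(z,up);x/=np.linalg.norm(x)
    C=np.column_stack([x,np.cross(z,x),z]);T=C@Rc.T
    return np.array(eye)-T@pc, Ro.from_matrix(T).as_quat()
e=np.array([.555,-.22,.24])
p,o=look(e,e+[0,.53,-.85],(0,0,1));print(p,bot.ik(p,o))
bot.movep(p,o);bot.wait(.2);snap("hole2")
print(bot.read_state()['t'])
a=cv2.imread("pics/hole2.png")
cv2.imwrite("pics/h2.png",cv2.resize(a[:270,60:500],None,fx=1.8,fy=1.8,interpolation=cv2.INTER_CUBIC))
E
```

```text
[ 0.55350172 -0.14449503  0.07273151] [-0.62437547  0.68563593  1.59630362  0.62622782  1.43207078 -0.9009651 ]
5.6
```

View pics/h2.png

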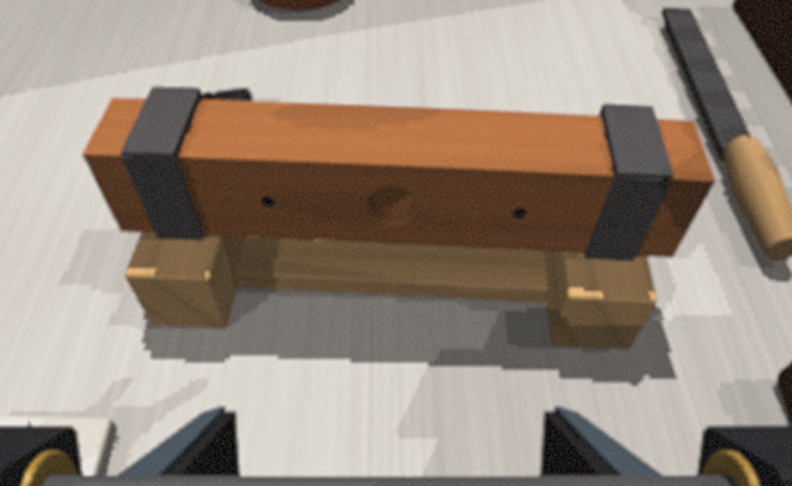

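The hole mouth shows at crop (391,207), two pin dots at (268,201) and (519,212), and the near top-edge corners at (86,155) and (713,183).

```bash
python3 - <<'E'
from h import *
import pickle
c=pickle.load(open("pics/hole2.pkl","rb"))
f=lambda x,y,z:pix2w("wrist",(59.5+x/1.8+.27,-.5+y/1.8+.27),z,c)
L,R=f(86,155,.082),f(713,183,.082);d=R-L
print(L,R,np.linalg.norm(d),"yaw",np.arctan2(d[1],d[0]),"mid",(L+R)/2)
print("bottom",f(122,229,.038),f(675,256,.038))
h=f(391,207,.060);print("hole mouth",h,"dots",f(268,201,.06),f(519,212,.06))
y=np.arctan2(d[1],d[0]);print("bore",h+.02*np.array([-np.sin(y),np.cos(y),0]))
E
```

```text
[ 0.42944549 -0.01019299  0.082     ] [ 0.68543354 -0.0263054   0.082     ] 0.25649462207226603 yaw -0.06285908370101861 mid [ 0.55743951 -0.0182492   0.082     ]
bottom [ 0.42774178 -0.00775413  0.038     ] [ 0.68816739 -0.0242137   0.038     ]
hole mouth [ 0.55619023 -0.01749004  0.06      ] dots [ 0.50218688 -0.01372844  0.06      ] [ 0.61169541 -0.02018517  0.06      ]
bore [0.55744658 0.00247046 0.06      ]
```

```bash
cat >> h.py <<'E'
YB=-.060; U=np.array([-np.sin(YB),np.cos(YB),0]); BORE=np.array([.5572,.0018,.060])
S=np.array([.555,-.3172,.045]); YG=.097; OFF=np.array([0,0,-.019])
E
python3 - <<'E'
from h import *
q=down(YG)
bot.movep([.555,-.3172,.16],q)
bot.move_linear(S+OFF,.12)
bot.wait(.1);bot.clamp();bot.wait(.3)
s=bot.read_state();print(s['finger_gap'],s['ft_force'],s['ee_pos'],s['t'])
bot.move_linear(S+OFF+[0,0,.10],.12)
q2=down(YB)
pre=BORE-U*(.020+.074+.015)+OFF
bot.movep(pre+[0,0,.06],q2)
bot.move_linear(pre,.1);bot.wait(.4)
s=bot.read_state();print(s['finger_gap'],s['ft_force'],s['ee_pos']-pre,s['t'])
snap("pre")
a=cv2.imread("pics/pre.png");cv2.imwrite("pics/pre2.png",a)
E
```

```text
0.017719756510067516 [-3.64109979 -1.06180095  1.28784453] [ 0.55460218 -0.3171632   0.02596432] 9.1417
0.01825428907030907 [-0.01070943  0.33053213 -2.44202283] [1.55138759e-04 2.34045125e-05 3.34082468e-04] 12.1333
```

View pics/pre2.png

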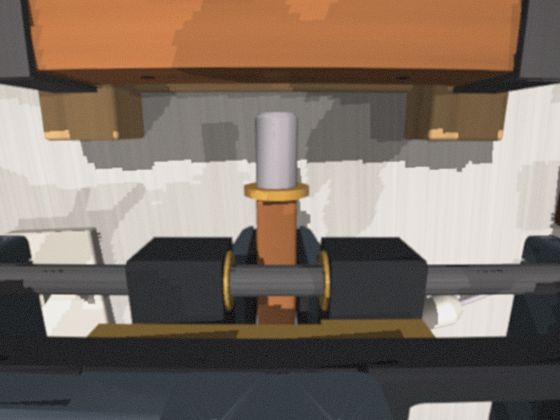

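The gauge is held straight, with its axis at column 276 and the go tip at about (276,114), facing the bar and short of the near face. Inserting now with a force stop.

```bash
python3 - <<'E'
from h import *
pre=BORE-U*(.020+.074+.015)+OFF
f0=bot.read_state()['ft_force']
r=bot.move_linear(pre+U*.030,.03,max_force=5)
s=bot.read_state();print(r,(s['ee_pos']-pre)@U,(s['ee_pos']-pre),s['ft_force']-f0,s['wrist_torque'],s['t'])
E
```

```text
False 0.029861676909605065 [ 1.79902641e-03  2.98074374e-02 -8.09138599e-08] [-0.17665452  0.83659272 -0.33024189] [-0.08891947  0.10078442  0.00614432] 13.3333
```

```bash
python3 - <<'E'
from h import *
pre=BORE-U*(.020+.074+.015)+OFF
f0=bot.read_state()['ft_force']
r=bot.move_linear(pre+U*.054,.02,max_force=8)
for i in range(4):
    s=bot.read_state();print(r,(s['ee_pos']-pre)@U,s['ft_force']-f0,s['wrist_torque'],s['t']);bot.wait(.15)
E
```

```text
True 0.04719256538826773 [ 0.7268529  -2.0729281   1.56770115] [-0.19668522 -0.02027344 -0.03369862] 14.2
True 0.047216303818177416 [ 1.61075007 -0.7603196   3.64872612] [-0.10491461 -0.13295316 -0.10482337] 14.35
True 0.04720657341059805 [ 1.87316362 -1.08896148  3.98835181] [ 1.13355675e-01 -1.67150929e-01  5.42728167e-05] 14.5
True 0.04717546860108999 [ 1.12574218 -1.06748479  4.81368622] [ 0.06154146 -0.27196915 -0.06488939] 14.65
```

Contact came at 47.2 mm against the predicted 47, but the press relaxed to about 1 N. I'll nudge forward until it reads about 9 N and hold.

```bash
cat >> h.py <<'E'
def press(d,f0,target=9,step=.0004,n=14):
    """creep along unit d until the resisting force reaches target, then hold"""
    for i in range(n):
        p=bot.read_state()['ee_pos'] if i==0 else p
        p=p+d*step
        bot.move_linear(p,.01);bot.wait(.08)
        f=np.mean([(-(bot.read_state()['ft_force']-f0)@d,bot.wait(.02))[0] for _ in range(3)])
        s=bot.read_state();print(i,round(f,2),(s['ft_force']-f0).round(2),s['ee_pos'].round(4))
        if f>target:break
    return f
E
python3 - <<'E'
from h import *
f0=np.array([-.1,.5,-2.5])
press(U,f0)
for _ in range(5): bot.wait(.2);s=bot.read_state();print((s['ft_force']-f0).round(2),s['t'])
E
```

```text
0 3.8 [ 0.76 -4.26  4.64] [ 0.5531 -0.0598  0.0403]
1 5.63 [ 1.95 -5.78  5.78] [ 0.5531 -0.0598  0.0403]
2 7.59 [ 0.88 -7.39  6.12] [ 0.5531 -0.0598  0.0403]
3 8.98 [ 0.82 -8.99  5.72] [ 0.5531 -0.0598  0.0404]
4 10.09 [  0.22 -10.26   5.99] [ 0.5531 -0.0598  0.0404]
[  0.67 -10.52   6.1 ] 16.9167
[  1.05 -10.19   6.17] 17.1167
[-0.02 -9.97  6.17] 17.3167
[ -0.36 -10.17   5.93] 17.5167
[  0.3  -10.01   5.73] 17.7167
```

Held home at about 10 N axial for more than 1 s. Now I'll draw it out, cross over the yoke, and offer the no-go end from the +y side.

```bash
python3 - <<'E'
from h import *
p=bot.read_state()['ee_pos']
bot.move_linear(p-U*.05,.04)
bot.move_linear(p-U*.060+[0,0,.10],.12)
B=BORE+[-.0003,0,.0004]
pre=B+U*(.020+.060+.020)+OFF
bot.move_linear(pre+[0,0,.10],.12)
bot.move_linear(pre,.1);bot.wait(.4)
s=bot.read_state();f0=s['ft_force'];print(f0,s['finger_gap'],s['ee_pos']-pre,s['t'])
snap("ng")
r=bot.move_linear(pre-U*.030,.02,max_force=5)
s=bot.read_state();print(r,(pre-s['ee_pos'])@U,s['ft_force']-f0,s['wrist_torque'],s['t'])
np.save("f0.npy",f0)
snap("ng2")
a=cv2.imread("pics/ng.png");b=cv2.imread("pics/ng2.png")
cv2.imwrite("pics/ngb.png",cv2.resize(np.hstack([a,b]),(800,300)))
E
```

```text
[-0.24929132  0.25140778 -1.78818058] 0.01777373848257594 [6.75476707e-05 1.99660199e-05 1.85355056e-04] 23.7
True 0.023343556195280297 [1.73834955 1.24675455 0.90054672] [-0.01939976 -0.11306135  0.05348208] 24.85
```

View pics/ngb.png

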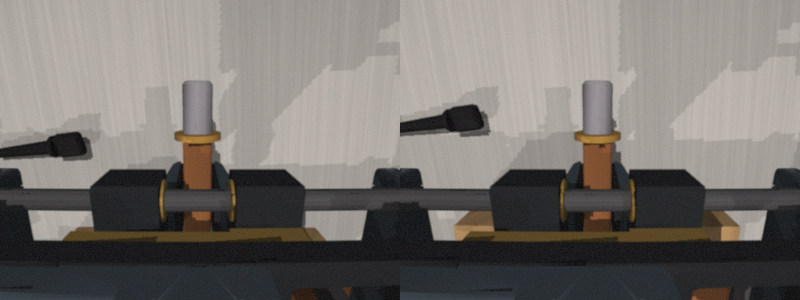

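Contact came at 23.3 mm, so the nose is 3.3 mm into the mouth, as expected for the no-go. Both images show the gauge straight in the jaws. Pressing now.

```bash
python3 - <<'E'
from h import *
f0=np.load("f0.npy")
press(-U,f0)
for _ in range(6): bot.wait(.2);s=bot.read_state();print((s['ft_force']-f0).round(2),s['ee_pos'].round(4),s['t'])
E
```

```text
0 2.49 [0.58 2.48 1.14] [0.5612 0.0783 0.0407]
1 5.45 [1.42 5.16 2.04] [0.5612 0.0782 0.0407]
2 6.28 [0.29 5.84 2.05] [0.5612 0.0782 0.0407]
3 7.38 [0.43 8.41 1.27] [0.5612 0.0781 0.0408]
4 8.54 [1.12 8.2  1.38] [0.5613 0.0781 0.0408]
5 9.82 [0.87 9.5  1.61] [0.5613 0.0781 0.0408]
[ 1.03 10.34  1.61] [0.5612 0.078  0.0408] 27.4
[ 0.03 10.56  1.53] [0.5613 0.078  0.0409] 27.6
[ 0.85 10.45  0.86] [0.5613 0.0781 0.0408] 27.8
[ 0.05 10.28  1.26] [0.5612 0.078  0.0409] 28.0
[ 0.53 10.    3.03] [0.5613 0.0781 0.0408] 28.2
[0.12 9.64 2.27] [0.5613 0.078  0.0409] 28.4
```

It held about 10 N for more than 1 s and refused, with the nose still about 3–3.5 mm in. Returning the gauge to the cradle.

```bash
python3 - <<'E'
from h import *
p=bot.read_state()['ee_pos']
bot.move_linear(p+U*.02,.05)
bot.move_linear(p+U*.025+[0,0,.12],.15)
q=down(YG);g=S+OFF
bot.move_linear([.555,-.2,.16],.2)
bot.movep(g+[0,0,.10],q)
bot.move_linear(g+[0,0,.035],.1);bot.wait(.2)
f0=bot.read_state()['ft_force']
r=bot.move_linear(g+[0,0,.0],.04,max_force=6);bot.wait(.2)
s=bot.read_state();print(r,s['ee_pos']-g,s['ft_force']-f0,s['wrist_torque'],s['t'])
if abs(s['ee_pos'][2]-g[2])<.003:
    bot.let_go();bot.wait(.3);bot.move_linear(g+[0,0,.164],.12);bot.wait(.3)
snap("end");print(bot.read_state()['t'],bot.read_state()['ft_force'])
a=cv2.imread("pics/end.png");
cv2.imwrite("pics/end2.png",np.hstack([a[:400,:560][:, 0:450],cv2.resize(a[110:270,230:320],None,fx=2.5,fy=2.5,interpolation=cv2.INTER_CUBIC)]))
E
```

```text
True [-5.10618583e-04  3.01132729e-04 -8.26923890e-05] [0.09142528 0.05050084 9.33227246] [-0.13880969  0.03483876 -0.02455419] 34.2083
37.5583 [ 0.47708631  0.34921836 -0.6392466 ]
```

View pics/end2.png

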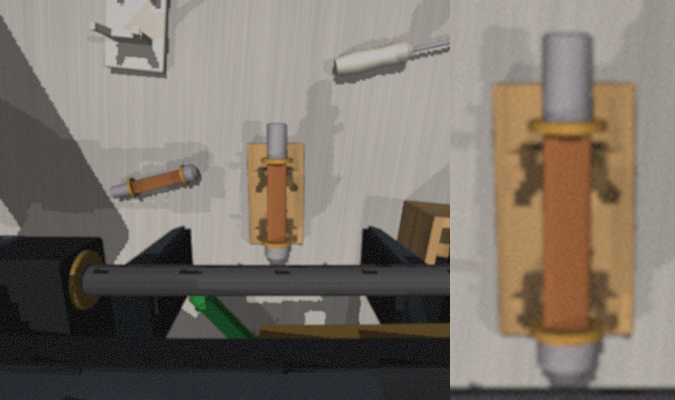

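The gauge lies seated in the cradle just as at the start, with its handle at about (277,205), and the fingers are clear. Handing in.

```bash
python3 -c "
from plant import bot
print(bot.sign_off(),bot.read_state()['t'])"
```

```text
the job is handed in; nothing more can be done
the job is handed in; nothing more can be done
```

The hole passed both checks, the gauge is back in its cradle, and the job is handed in. `sign_off` gives no verdict, so the results below are from my own force, position and image readings.

- **Go end:** I pushed it in from the −y side. The collar met the wood after 47.2 mm of travel (47 predicted). I held it there at about 10 N along the axis for roughly 1 s. The wrist also read about 6 N upward, so the gauge probably sat slightly low in the hole.
- **No-go end:** I offered it from the +y side. It stopped with the nose about 3.3 mm in, as expected. I held it at about 10 N for over 1 s and it went no further.
- **Forces:** no reading I took came above about 12 N, against the 25 N limit. I sampled the force rather than recording it continuously.
- **Return:** the gauge came down within about 0.6 mm of where I picked it up, and the last picture shows it seated with the fingers open and clear. The arm's clock read 37.6 s just before hand-in, against the 72 s limit.
- **Bystanders:** I did not measure them again at the end. The arm gave no sign of touching any, and the awl, the only one in the last picture, was not visibly disturbed.

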